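# Fetch a duster can from the tilted carton and lock it in its holder

## Robot

A 7-joint arm with a two-finger parallel gripper is mounted at the origin on the work surface. World frame = base frame: x ahead of the robot, y to its left, z up, the work surface at z = 0. Lengths are in m, angles in rad, forces in N, time in s.
With the tool pointing down it reaches from about 0.4 to 0.875 m from the base axis. Payload 19.3 kg.
Tool frame: the origin (TCP) lies midway between the tips of the shut fingers; the grasp point (between the pads) lies 19 mm behind it; x points along the fingers, y is the direction in which the jaws open and shut, and the axes are right-handed (so a half turn about x gives the same grasp; the last joint's range is limited). The gripper opens to 85 mm and grips with 20 to 120 N. Pads are 22 mm wide; open, the fingers measure 114 mm over their backs; the gripper's body (76 mm by 85 mm) begins 54 mm behind the grasp point. The pads swing forward as they close: fully open they stand 13 mm farther back than shut.
Start: joints at [-1.388, 0.521, -0.036, 1.599, 0.021, 1.021, -0.113], TCP at [0.156, 0.605, 0.231] pointing down, gripper open.
Joint ranges: [-2.91, 2.91], [-0.3, 2.13], [-1.5, 1.42], [0.17, 2.43], [-1.26, 4.41], [0.16, 1.93], [-2.52, 2.52]. Speed limits (rad/s): [1.89, 1.89, 2.39, 2.39, 3.01, 3.01, 3.01].

## Interface

Orientations are given as [roll, pitch, yaw] about the fixed x, y, z axes, in that order (R = Rz(yaw) Ry(pitch) Rx(roll)).
In Python, from workcell import telemetry, vision, workorder gives the robot as it stands. The module is installed in compiled form; this text tells all that it offers.
- The arm moves only by the tool play_rows, never from a script. Its argument "deltas" is a list of rows, each a list of 7 numbers: the shift along the world's x, y, z in mm, then the turn, a rotation vector about the world's x, y, z in degrees, then the finger opening in mm, from 0 to 85.4. In form: [[x, y, z, wx, wy, wz, jaw], ...]. A call has 1 to 8 rows; each row shifts and turns the commanded pose from where the row before left it; what a row does not reach is not made up. A row lasts 1/8 s, in which the tool goes at most 62.5 mm and 10.7 degrees, less where a joint would pass 70% of its speed; a pose out of reach is approached as far as the arm can. A call with a gripper value outside its range is refused whole. The fingers move at their own pace and stop on an object; "grip_force" is the grip in N (left out, the last holds). Time passes only in rows, so rows that do not move let the fingers close. It gives the time, the measured TCP pose, the force and the opening at its end, in the units of the state.
- telemetry.observe(): the state, without advancing time (a new reading comes with each control period).
- vision.grab_frame(name): name is "side" or "top" or "wrist"; returns the picture (420x560x3 uint8, red, green, blue); there is no depth.
- vision.camera_info(name): a dict with "mtx" (3x3 intrinsics, pixels), "rvec" (rotation vector, rad) and "tvec" (3), from world to camera coordinates, as OpenCV has them. Camera axes: x right, y down, z forward; pixel columns grow to the right and rows downward; lengths in m; the calibration is good to about 2 mm. A picture is of the moment at which its call begins: read the wrist's pose just before it. camera_info takes no time and is no camera call; for the wrist camera it gives the pose at the moment of the call.
- workorder.job_done(): hands the job in, once; it reports no verdict.
The state is a dict: "clock": time; "qpos": joint angles; "qd": joint speeds; "joint_efforts": joint torques, N m; "position": TCP position; "tool_rot": TCP orientation; "force": force on the tool from outside, world axes, zero at the start; "moment": the same for the moment, N m; "grip_width": finger opening in m.
Only numpy, scipy, OpenCV 4.12 (cv2) and the standard library are available. Lean on these libraries where they do the work, as an engineer would, in place of code of your own. Each camera call takes 0.05 s, during which the arm holds its last target. There are 200 camera calls.

## Task

Draw the round spray can out of its cell in the tilted carton, slanting out past the dividers without crushing the cardboard, and leave the two square bottles in their cells. Set the can down gently, upright and cap up, in the three-sided holder while its gate is open and let go of it, then swing the gate fully shut. Do not disturb the clear block or the small vise on the bench.

Things in the scene. Friction and masses are not known exactly. Their poses are not given: they have to be found in the camera images.
- duster_mid (a point): Round spray can, 165 mm high, 0.2 to 0.43 kg, in any of the carton's cells: its centre; z axis from foot to cap. Aluminium body 52 mm across, up to 112 mm from the foot; taper to 122 mm; plain round white cap, 36 mm across, from there to the top (40 to 82 mm above this point). It starts parallel to the cell, on its floor, leaning on its -x wall; the cap's top 10 mm stand above the rim.
- flask1_mid (a point): First square white bottle, 52 x 52 mm, 155 mm high, with square shoulders up to 138 mm and a low 40 mm round cap, all below the carton's rim: its centre, half-way up, z axis along it to the cap. Stays in its cell of the carton.
- flask2_mid (a point): Second square white bottle, the same as the first: its centre. Stays in its cell.
- carton: Open cardboard carton fixed on a tilted stand, 70 (x) x 328 (y) x 159 mm (z). Origin: centre of its underside. Its z axis leaves the mouth, leaning 0.45 rad from vertical towards its -x side, roughly the robot. Walls, floor, dividers 4 mm thick, all up to the rim. Three cells along y, centred at -108, 0, 108 mm, each 62 (x) x 104 (y) x 155 mm deep. Rim's highest edge 210 mm above the bench.
- holder: Fixed can holder: white base plate 130 x 130 x 6 mm with a bay 84 x 84 mm at its centre, where the can stands on the plate. Steel fence up to 55 mm above the bench on its +x, +y and -y sides; the -x side (roughly towards the robot) is open until the gate is shut. Origin: centre of its underside, on the bench; z up.
- gate (a joint): Angle of the holder's swing gate, rad: 0 = fully shut across the open -x side (at its stop), grows as it swings out towards the robot, to 1.6. It turns about a vertical axis with light friction (about 0.5 N at the knob) and stays where it is left.
- gate_hinge (a point): Point on the gate's vertical hinge axis, 43 mm above the bench, at x = -54, y = +48 mm of the holder. Shut, the flat gate bar (36 to 50 mm above the bench) runs from here along the holder's -y; opened by angle a it points to (-sin a, -cos a) in the holder's x, y.
- gate_knob (a point): Black upright round post of 18 mm diameter at the free end of the gate bar, 135 mm from the hinge axis, rising from 36 to 121 mm above the bench: a point on its axis, 100 mm above the bench. Its horizontal axes turn with the gate. Shut, it lies at x = -54, y = -87 mm of the holder.
- block: Clear acrylic block, 35 x 120 x 30 mm, lying loose on the bench; origin under its centre. To be left alone.
- vise: Small dark steel vise, 92 x 60 x 46 mm, standing loose on the bench; origin under its centre. To be left alone.
Not all that is in view belongs to the job. Of the things that look like the holder, the middle-sized one is meant.

How it is judged:
By the outcome, as a careful person would: the job done as asked, in the order asked, and still so for the second after the job is handed in, with the robot touching nothing.
It also fails if it takes over 56 s, if anything falls off the work surface, if the arm or the gripper's body presses on something with over 40 N, if the wrist force passes 120 N, or if a joint passes its speed limit or range.

## Working session

There is one attempt and no reset: what is moved stays moved. The work goes in short steps, Python scripts to look and compute and a tool call to move; the robot and the scene stay as the last step left them, time stands still between calls to the robot, and variables do not carry over. Pictures are saved under pics/ and viewed, about 8 in all and at most 12, crops included, and the job is handed in when it is done.

Besides the shell and the picture viewer there is one more tool, called after "Call:" as a command line: name --pt "numbers of a row" for each row, then --argument value for the rest. play_rows: Moves the arm, as the interface text tells. Its arguments: {"type":"object","properties":{"deltas":{"type":"array","items":{"type":"array","items":{"type":"number"}}},"grip_force":{"type":"number"}},"required":["deltas"]}

```bash
mkdir -p pics; python3 - <<'E'
from workcell import telemetry, vision
import cv2,numpy as np
s=telemetry.observe();print(s)
for n in("side","top","wrist"):
    i=vision.camera_info(n);im=vision.grab_frame(n);cv2.imwrite(f"pics/{n}0.png",im[...,::-1])
    R=cv2.Rodrigues(np.array(i["rvec"],float))[0];print(n,np.array(i["mtx"]).round(1).tolist(),(-R.T@np.array(i["tvec"]).ravel()).round(3),R[2].round(3))
E
```

```text
{'clock': 0.0, 'qpos': array([-1.38815677,  0.52205617, -0.03628944,  1.59999824,  0.02118067,
        1.02109345, -0.11281335]), 'qd': array([ 1.78836128e-03, -7.00530577e-05,  1.09127436e-03, -5.58569377e-05,
       -1.03489567e-03, -8.57203137e-04, -3.29042445e-05]), 'joint_efforts': array([ 1.63746241e-03, -9.27082300e+01,  1.98024295e+00, -3.69943929e+01,
        1.78716896e-02,  8.14045896e-03,  7.54674420e-05]), 'position': array([0.15631416, 0.60478914, 0.23070338]), 'tool_rot': array([-1.49748313,  1.56962539, -1.75038922]), 'force': array([-0.03137549,  0.27634203, -0.9790933 ]), 'moment': array([ 0.04219389,  0.02876365, -0.04001358]), 'grip_width': 0.08505024853496475}
side [[518.4, 0.0, 282.1], [0.0, 518.4, 205.0], [0.0, 0.0, 1.0]] [ 0.467 -1.08   1.104] [ 0.083  0.745 -0.661]
top [[389.2, 0.0, 286.5], [0.0, 389.2, 201.4], [0.0, 0.0, 1.0]] [0.475 0.072 1.172] [ 0.121 -0.004 -0.993]
wrist [[330.5, 0.0, 278.4], [0.0, 330.5, 208.6], [0.0, 0.0, 1.0]] [0.079 0.626 0.372] [ 0.307 -0.081 -0.948]
```

View pics/top0.png

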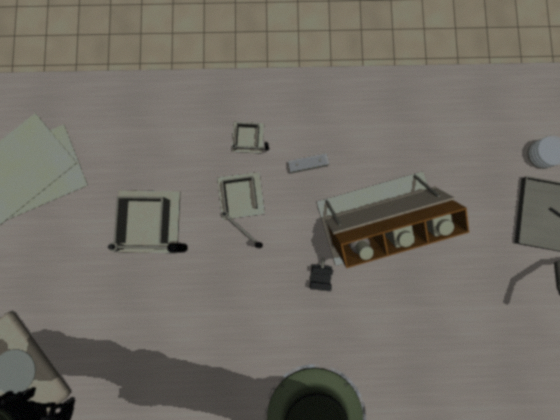

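View pics/side0.png

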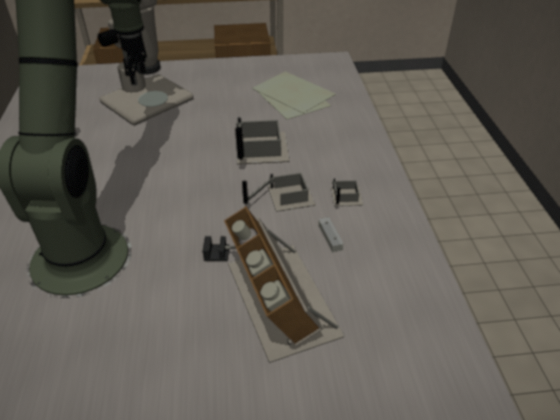

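Top view: middle-sized holder at (242,195) with its gate open, knob (258,244); lookalike holders at (148,220), which is big, and (248,137), which is small. Can candidates by cell: (365,250), (403,238), (445,227). Vise at (320,277), block at (307,163). Next is a close crop to choose the cell.

```bash
python3 - <<'E'
import cv2,numpy as np
a=cv2.imread("pics/top0.png")[165:275,305:480];b=cv2.imread("pics/side0.png")[195:360,195:350]
c=cv2.imread("pics/top0.png")[165:255,210:275];d=cv2.imread("pics/side0.png")[165:215,235:320]
def f(x,w,h):
    return cv2.convertScaleAbs(cv2.resize(x,(w,h),interpolation=cv2.INTER_CUBIC),alpha=1.6)
o=np.zeros((600,800,3),np.uint8)
o[:275,:437]=f(a,437,275)   # x2.5
o[:330,440:750]=f(b,310,330) # x2
o[280:280+315,:227]=f(c,227,315) #3.5
o[340:340+200,240+190:240+190+340]=f(d,340,200) #4
cv2.imwrite("pics/crop1.png",o)
E
```

```text
(no output)
```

View pics/crop1.png

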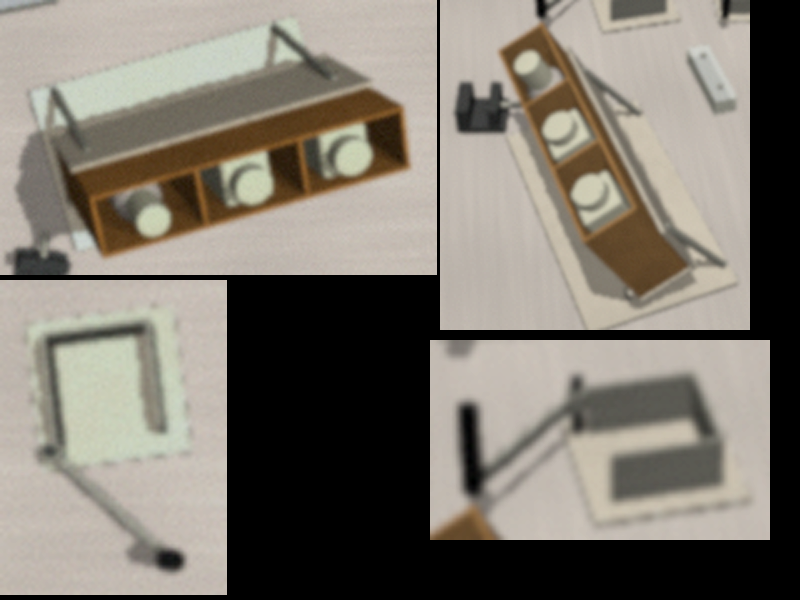

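The can is the round grey-bodied one with a cap in the left (+y) cell, top pixel (365,250), next to the vise. The other two cells hold square-shouldered bottles. The middle-sized holder's gate is partly open. Now I'll turn these pixels into positions.

```bash
cat >h.py <<'E'
import numpy as np,cv2
from workcell import telemetry, vision
from scipy.spatial.transform import Rotation as Ro
def cam(n):
    i=vision.camera_info(n);return np.array(i["mtx"],float),cv2.Rodrigues(np.array(i["rvec"],float))[0],np.array(i["tvec"],float).ravel()
def ray(c,p,z):
    K,R,t=c;o=-R.T@t;d=R.T@np.linalg.solve(K,[p[0],p[1],1.]);return o+d*(z-o[2])/d[2]
def proj(c,X):
    K,R,t=c;q=(np.atleast_2d(X)@R.T+t)@K.T;return q[:,:2]/q[:,2:]
E
python3 - <<'E'
from h import *
T=cam("top");S=cam("side")
t=lambda u,v:(305+u/2.497,165+v/2.5)
s=lambda u,v:(195+(u-440)/2,195+v/2)
zl,zh=.210-.07*np.sin(.45),.210
for n,c,P in(("top",T,[t(105,255),t(90,197),t(409,167),t(403,107)]),("side",S,[s(500,48),s(545,24),s(585,240),s(635,207)])):
    W=np.array([ray(c,p,z) for p,z in zip(P,(zl,zh,zl,zh))]);print(n,W.round(4).tolist())
    print(' ctr',W.mean(0).round(4),'len',[np.linalg.norm(W[0]-W[2]).round(3),np.linalg.norm(W[1]-W[3]).round(3),np.linalg.norm(W[0]-W[1]).round(3),np.linalg.norm(W[2]-W[3]).round(3)],'yaw',[np.arctan2(*-(a)[:2]*[1,-1]).round(3) if 0 else np.arctan2(-a[0],a[1]).round(3) for a in(W[0]-W[2],W[1]-W[3])])
h=lambda u,v:(210+u/3.5,165+(v-280)/3.5)
W=np.array([ray(T,h(*p),.006) for p in((27,325),(180,308),(188,448),(40,465))]);print('holder',W.round(4).tolist(),W.mean(0).round(4))
g=lambda u,v:(235+(u-430)/4,165+(v-340)/4)
W2=np.array([ray(S,g(*p),.006) for p in((598,522),(750,498))]);print('side plate -y corners',W2.round(4).tolist())
print('knob',ray(T,h(170,560),.121),ray(S,g(468,406),.121),ray(S,g(473,490),.036))
print('cap top', ray(T,t(154,219),.18),ray(S,s(526,63),.19))
E
```

```text
top [[0.4272, -0.0816, 0.1796], [0.4852, -0.0643, 0.21], [0.5098, -0.3949, 0.1796], [0.5684, -0.3791, 0.21]]
 ctr [ 0.4977 -0.23    0.1948] len [np.float64(0.324), np.float64(0.326), np.float64(0.068), np.float64(0.068)] yaw [np.float64(0.258), np.float64(0.258)]
side [[0.4287, -0.0766, 0.1796], [0.4893, -0.0703, 0.21], [0.5116, -0.3939, 0.1796], [0.5679, -0.3792, 0.21]]
 ctr [ 0.4994 -0.23    0.1948] len [np.float64(0.328), np.float64(0.319), np.float64(0.068), np.float64(0.066)] yaw [np.float64(0.256), np.float64(0.249)]
holder [[0.6934, 0.2745, 0.006], [0.706, 0.1416, 0.006], [0.5837, 0.136, 0.006], [0.5714, 0.263, 0.006]] [0.6386 0.2038 0.006 ]
side plate -y corners [[0.5861, 0.133, 0.006], [0.7102, 0.148, 0.006]]
knob [0.48708239 0.144491   0.121     ] [0.48961964 0.14713844 0.121     ] [0.48947377 0.14797698 0.036     ]
cap top [ 0.46223821 -0.13250119  0.18      ] [ 0.46118773 -0.1197392   0.19      ]
```

```bash
cat >>h.py <<'E'
def pose():
    s=telemetry.observe();return np.array(s["position"]),Ro.from_euler('xyz',s["tool_rot"]),s
yaw=.257;xh=np.array([np.cos(yaw),np.sin(yaw),0]);yh=np.array([-np.sin(yaw),np.cos(yaw),0]);Z=np.array([0,0,1.])
zc=-np.sin(.45)*xh+np.cos(.45)*Z;xc=np.cos(.45)*xh+np.sin(.45)*Z
def Rt(xt,yt): return Ro.from_matrix(np.array([xt,yt,np.cross(xt,yt)]).T)
captop=np.array([.4615,-.132,.2016])
def need(p,R):
    P,Q,s=pose();print('d mm',((p-P)*1e3).round(1),'rot deg',np.degrees((R*Q.inv()).as_rotvec()).round(2))
E
python3 - <<'E'
from h import *
P,Q,s=pose();print(Q.as_matrix().round(3).tolist())
for sg in(1,-1):
    R=Rt(-zc,sg*yh);p=captop+zc*.03;need(p,R)
    Rv=Rt(-Z,sg*yh);print('vertical',np.degrees((Rv*Q.inv()).as_rotvec()).round(1),'then tilt',np.degrees((R*Rv.inv()).as_rotvec()).round(2))
print('tcp pregrasp',p.round(4))
E
```

```text
[[-0.0, 0.25, 0.968], [-0.001, 0.968, -0.25], [-1.0, -0.001, 0.0]]
d mm [ 292.6 -740.2   -2.3] rot deg [  0.1  -26.06  28.72]
vertical [ 0.1  0.  29.2] then tilt [  6.55 -24.94   0.  ]
d mm [ 292.6 -740.2   -2.3] rot deg [ 3.4890e+01  1.0000e-02 -1.4748e+02]
vertical [ 0.000e+00 -1.000e-01 -1.508e+02] then tilt [  6.55 -24.94   0.  ]
tcp pregrasp [ 0.4489 -0.1353  0.2286]
```

```bash
python3 - <<'E'
from h import *
P,_,_=pose();N=18
az=np.radians(np.linspace(75.5,-16.5,N+1));r=np.interp(np.arange(N+1),[0,3,12,N],[.6247,.55,.52,.47]);z=np.interp(np.arange(N+1),[0,4,N],[.231,.38,.36])
W=np.c_[r*np.cos(az),r*np.sin(az),z];print(np.c_[np.diff(W,axis=0)*1e3].round().astype(int).tolist(),W[-1])
E
```

```text
[[45, -40, 37], [39, -43, 37], [33, -45, 37], [40, -29, 37], [37, -32, -1], [33, -35, -1], [30, -38, -1], [26, -40, -1], [22, -42, -1], [18, -44, -1], [14, -45, -1], [10, -46, -1], [1, -47, -1], [-3, -46, -1], [-7, -45, -1], [-11, -43, -1], [-15, -41, -1], [-18, -39, -1]] [ 0.45064528 -0.13348721  0.36      ]
```

Call:
play_rows --pt "45 -40 37 0 0 -8.4 85" --pt "39 -43 37 0 0 -8.4 85" --pt "33 -45 37 0 0 -8.4 85" --pt "40 -29 37 0 0 -8.4 85" --pt "37 -32 -1 0 0 -8.4 85" --pt "33 -35 -1 0 0 -8.4 85" --pt "30 -38 -1 0 0 -8.4 85" --pt "26 -40 -1 0 0 -8.4 85" --grip_force 70

```text
clock: 1.15
position: [0.4292, 0.3133, 0.365]
tool_rot: [-0.723, 1.571, -2.153]
force: [0.4, 0.6, -0.1]
grip_width: 0.0853
```

Call:
play_rows --pt "22 -42 -1 0 0 -8.4 50" --pt "18 -44 -1 0 0 -8.4 50" --pt "14 -45 -1 0 0 -8.4 50" --pt "10 -46 -1 0 0 -8.4 50" --pt "1 -47 -1 0 0 -8.4 50" --pt "-3 -46 -1 0 0 -8.4 50" --pt "-7 -45 -1 0 0 -8.4 50" --pt "-11 -43 -1 0 0 -8.4 50"

```text
clock: 2.15
position: [0.4719, -0.0448, 0.357]
tool_rot: [-0.568, 1.571, 3.112]
force: [0.7, 0.3, 0.3]
grip_width: 0.0502
```

```bash
python3 - <<'E'
from h import *
P,Q,s=pose();print(s['clock'],P.round(4),s['qpos'].round(2),s['grip_width'])
need(captop+zc*.06,Rt(-zc,-yh))
E
```

```text
2.15 [ 0.4719 -0.0448  0.357 ] [-0.65  0.18  0.73  1.83 -0.13  1.18 -0.91] 0.0501541436422344
d mm [ -35.6  -93.9 -101.4] rot deg [ 10.01 -23.85 -15.83]
```

Call:
play_rows --pt "-9 -24 0 2 -4.8 -3.2 50" --pt "-9 -24 0 2 -4.8 -3.2 50" --pt "-9 -24 -15 2 -4.8 -3.2 50" --pt "-9 -22 -25 2 -4.8 -3.2 50" --pt "0 0 -31 2 -4.7 -3.0 50" --pt "0 0 -30 0 0 0 50" --pt "0 0 0 0 0 0 50"

```text
clock: 3.02
position: [0.4354, -0.1374, 0.2547]
tool_rot: [3.137, 1.124, 0.257]
force: [0.7, -0.8, -0.1]
grip_width: 0.0497
```

```bash
python3 - <<'E'
from h import *
P,Q,s=pose();c=cam("wrist");im=vision.grab_frame("wrist");print(s['clock'],P.round(4),s['qpos'].round(2))
need(captop+zc*.06,Rt(-zc,-yh))
print('cap px',proj(c,captop).round(1))
rc=np.array([.4985,-.230,.1948]);
cor=[rc+a*.035*xc+b*.164*yh for a,b in((-1,1),(1,1),(1,-1),(-1,-1))];print('rim px',proj(c,cor).round(1).tolist())
o=cv2.convertScaleAbs(im[...,::-1],alpha=1.4)
cv2.circle(o,tuple(proj(c,captop)[0].astype(int)),3,(0,0,255),-1)
for k in cor: cv2.circle(o,tuple(int(v) for v in np.clip(proj(c,k)[0],-999,999)),3,(255,0,0),-1)
ring=[captop+.018*(np.cos(t)*xc+np.sin(t)*yh) for t in np.linspace(0,6.28,40)]
cv2.polylines(o,[proj(c,ring).astype(int)],True,(0,0,255),1)
cv2.imwrite("pics/w1.png",o)
E
```

```text
3.025 [ 0.4354 -0.1374  0.2547] [-0.5   0.1   0.94  2.31 -0.75  0.54 -0.28]
d mm [ 0.3 -1.  -0.3] rot deg [ 0.16 -0.1  -0.2 ]
cap px [[280.3 229. ]]
rim px [[195.9, 259.7], [187.6, 162.0], [696.4, 163.6], [656.3, 261.0]]
```

View pics/w1.png

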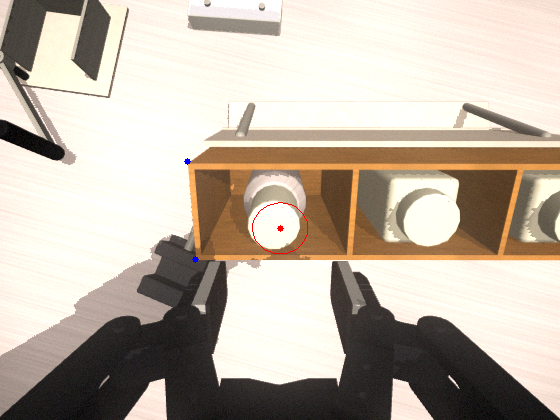

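```bash
python3 - <<'E'
from h import *
im=vision.grab_frame("wrist");K,R,t=c=cam("wrist");o=-R.T@t
def pl(p,P0):
    d=R.T@np.linalg.solve(K,[p[0],p[1],1.]);return o+d*((P0-o)@zc)/(d@zc)
roi=im[195:252,240:305].astype(int);m=(roi.min(2)>225).astype(np.uint8);n,l,st,ce=cv2.connectedComponentsWithStats(m)
print([(st[i].tolist(),ce[i].round(1).tolist()) for i in range(1,n) if st[i][4]>100])
rc=np.array([.4985,-.230,.1948]);f=lambda X:(((X-rc)@xc*1e3).round(1),((X-rc)@yh*1e3).round(1))
for p in((190.5,165),(197,258.5),(355,166),(351,257),(516,166),(501,257)):print(p,f(pl(p,rc)))
for p in((273.5,225.5),):
    X=pl(p,captop);print('cap',X.round(4),f(X))
E
```

```text
[]
(190.5, 165) (np.float64(34.7), np.float64(162.1))
(197, 258.5) (np.float64(-32.8), np.float64(162.9))
(355, 166) (np.float64(34.4), np.float64(55.2))
(351, 257) (np.float64(-31.2), np.float64(53.0))
(516, 166) (np.float64(34.8), np.float64(-49.6))
(501, 257) (np.float64(-30.8), np.float64(-54.2))
cap [ 0.4638 -0.1273  0.2033] (np.float64(-3.0), np.float64(108.1))
```

The wrist view shows the can's cap at about (273,225), near the middle of its cell. That is 3–4 mm toward +y of my first estimate, and the carton rim agrees within about 1.5 mm. I'll use the refined point.

```bash
cat >>h.py <<'E'
rc=np.array([.4985,-.230,.1948])
captop=rc-.0032*xc+.107*yh+.010*zc
E
python3 - <<'E'
from h import *
print(captop);need(captop-zc*.038,Rt(-zc,-yh)); need(captop+zc*.06,Rt(-zc,-yh));print((-zc*98).round(1))
E
```

```text
[ 0.46430912 -0.12835221  0.20241258]
d mm [ 43.8  13.5 -88.5] rot deg [ 0.15  0.   -0.23]
d mm [ 2.6  2.6 -0.3] rot deg [ 0.15  0.   -0.23]
[ 41.2  10.8 -88.2]
```

Call:
play_rows --pt "2.6 2.6 -0.3 0.1 0 -0.2 54" --pt "8 2 -17 0 0 0 54" --pt "8 2 -17 0 0 0 54" --pt "8 2 -17 0 0 0 54" --pt "8 2 -17 0 0 0 54" --pt "5 1.5 -10.5 0 0 0 54" --pt "4 1.3 -9.5 0 0 0 54" --pt "0 0 0 0 0 0 54"

```text
clock: 4.12
position: [0.4805, -0.1239, 0.1686]
tool_rot: [-3.141, 1.118, 0.258]
force: [-0.6, -0.5, 1.0]
grip_width: 0.0541
```

Call:
play_rows --pt "0 0 0 0 0 0 30" --pt "0 0 0 0 0 0 30" --pt "0 0 0 0 0 0 30" --pt "0 0 0 0 0 0 30" --pt "0 0 0 0 0 0 30" --pt "0 0 0 0 0 0 30" --grip_force 70

```text
clock: 4.88
position: [0.4802, -0.1238, 0.1689]
tool_rot: [3.139, 1.118, 0.256]
force: [-8.7, 0.4, 16.2]
grip_width: 0.0346
```

Call:
play_rows --pt "-2 -0.6 4.5 0 0 0 30" --pt "-2.1 -0.6 4.5 0 0 0 30" --pt "-3.4 -0.9 8.4 0 0 0 30" --pt "-3.4 -0.9 8.4 0 0 0 30" --pt "-4.2 -1.1 9 0 0 0 30" --pt "-4.2 -1.1 9 0 0 0 30" --grip_force 80

```text
clock: 5.62
position: [0.4602, -0.1291, 0.2121]
tool_rot: [3.14, 1.12, 0.257]
force: [0.1, 0.2, -4.6]
grip_width: 0.0345
```

```bash
python3 - <<'E'
from h import *
P,Q,s=pose();print(s['clock'],s['qpos'].round(2),s['force'].round(1),'rel rim',[((P-rc)@a*1e3).round(1) for a in(xc,yh,zc)])
im=vision.grab_frame("wrist");cv2.imwrite("pics/w2.png",cv2.convertScaleAbs(im[100:,:,::-1],alpha=1.2))
E
```

```text
5.625 [-0.14  0.21  0.53  2.31 -0.97  0.44 -0.1 ] [ 0.1  0.2 -4.6] rel rim [np.float64(-2.8), np.float64(107.3), np.float64(20.5)]
```

View pics/w2.png

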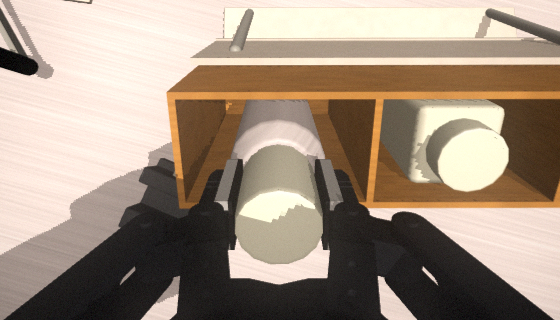

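Held and sliding freely: the weight reads 4.6 N and the can is central between the dividers. Continuing the draw.

Call:
play_rows --pt "-3.3 -0.9 9.4 0 0 0 30" --pt "-5 -1.3 14 0 0 0 30" --pt "-6.3 -1.7 13.5 0 0 0 30" --pt "-6.3 -1.7 13.5 0 0 0 30" --pt "-6.3 -1.7 13.5 0 0 0 30" --pt "0 0 0 0 0 0 30"

```text
clock: 6.42
position: [0.4335, -0.1363, 0.2762]
tool_rot: [3.14, 1.118, 0.258]
force: [0.2, -0.1, -3.1]
grip_width: 0.0344
```

```bash
python3 - <<'E'
from h import *
P,Q,s=pose();print(s['clock'],s['qpos'].round(2),s['force'].round(1),'rel rim',[((P-rc)@a*1e3).round(1) for a in(xc,yh,zc)])
E
```

```text
6.425 [-0.28  0.02  0.67  2.28 -0.56  0.54 -0.49] [ 0.2 -0.1 -3.1] rel rim [np.float64(0.2), np.float64(107.2), np.float64(90.3)]
```

Call:
play_rows --pt "-6.3 -1.7 13.5 0 0 0 30" --pt "-6.3 -1.7 13.5 0 0 0 30" --pt "-6.3 -1.7 13.5 0 0 0 30" --pt "-6.3 -1.7 13.5 0 0 0 30" --pt "-2 -0.5 20 0 0 0 30" --pt "0 0 20 0 0 0 30"

```text
clock: 7.18
position: [0.406, -0.1432, 0.3694]
tool_rot: [-3.14, 1.121, 0.26]
force: [-0.2, -1.0, -3.7]
grip_width: 0.0339
```

```bash
python3 - <<'E'
from h import *
P,Q,s=pose();print(s['clock'],s['qpos'].round(2),s['force'].round(1),'rel rim',[((P-rc)@a*1e3).round(1) for a in(xc,yh,zc)])
H=np.array([.6386,.2038,.006])
# holder yaw from plate corners (top view + side)
W=np.array([[0.6934,0.2745],[0.706,0.1416],[0.5837,0.136],[0.5714,0.263]])
for a,b in((0,1),(3,2)):d=W[a]-W[b];print('yaw',np.arctan2(-d[0],d[1]))
for a,b in((0,3),(1,2)):d=W[a]-W[b];print('yaw',np.arctan2(d[1],d[0]))
print(np.arctan2(.015,.1241))
E
```

```text
7.175 [-0.24 -0.19  0.56  2.16 -0.21  0.78 -0.87] [-0.2 -1.  -3.7] rel rim [np.float64(15.3), np.float64(107.5), np.float64(186.5)]
yaw 0.09452558513705712
yaw 0.09654926777158748
yaw 0.09398458865588234
yaw 0.04575708253951061
0.12028674947750445
```

Call:
play_rows --pt "-2 -2 5 -1.6 6.2 0 30" --pt "0 5 3 -1.6 6.2 0 30" --pt "5 15 0 -1.6 6.2 0 30" --pt "12 25 0 -1.6 6.2 0 30" --pt "25 35 0 0 0 1.5 30" --pt "30 42 0 0 0 1.5 30" --pt "32 45 -2 0 0 1.5 30" --pt "32 45 -5 0 0 1.5 30"

```text
clock: 8.18
position: [0.5411, 0.0687, 0.3693]
tool_rot: [-2.216, 1.565, 1.291]
force: [0.5, -0.6, -3.3]
grip_width: 0.0345
```

Call:
play_rows --pt "30 42 -5 0 0 1.5 30" --pt "28 38 -8 0 0 1.5 30" --pt "20 28 -10 0 0 1 30" --pt "12 16 -10 0 0 0 30" --pt "6 8 -10 0 0 0 30" --pt "0 0 0 0 0 0 30"

```text
clock: 8.93
position: [0.6359, 0.1979, 0.3264]
tool_rot: [-2.385, 1.568, 1.189]
force: [-1.4, -0.2, -3.2]
grip_width: 0.0343
```

```bash
python3 - <<'E'
from h import *
P,Q,s=pose();print(s['clock'],P.round(4),s['qpos'].round(2),s['force'].round(1),Q.as_matrix().round(3).tolist())
a=vision.grab_frame("side")[90:240,200:340,::-1];b=vision.grab_frame("top")[120:270,190:330,::-1]
e=lambda x:cv2.convertScaleAbs(cv2.resize(x,None,fx=2.8,fy=2.8,interpolation=cv2.INTER_CUBIC),alpha=1.6)
cv2.imwrite("pics/c3.png",np.hstack([e(a),e(b)]))
E
```

```text
8.925 [0.6359 0.1979 0.3264] [-0.53  0.53  0.23  1.37 -0.12  1.26 -1.43] [-1.4 -0.2 -3.2] [[0.001, 0.419, -0.908], [0.003, -0.908, -0.419], [-1.0, -0.002, -0.002]]
```

View pics/c3.png

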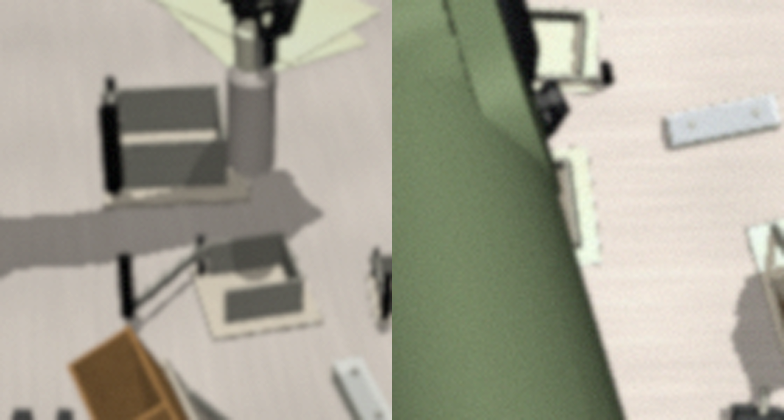

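```bash
python3 - <<'E'
from h import *
P,Q,s=pose();S=cam("side");r=(np.array([.4802,-.1238,.1689])-rc)@zc
L=.155+r;print('TCP to foot',L)
f=P-[0,0,L];pr=lambda X:((proj(S,X)-[200,90])*2.8).round(0).tolist()
print('axis cap top',pr(f+[0,0,.165]),'body top',pr(f+[0,0,.112]),'foot',pr(f),'foot front edge',pr(f+[0,-.026,0]),'foot sides',pr([f+[.026,0,0],f-[.026,0,0]]))
# holder from side crop: plate front corners + fence
q=lambda u,v:(200+u/2.8,90+v/2.8)
print('plate -x-y,+x-y',ray(S,q(216,338),.006),ray(S,q(323,318),.006),'-x+y',ray(S,q(194,280),.006))
print('fence -y top',ray(S,q(225,290),.055),ray(S,q(302,280),.055),'+y+x top',ray(S,q(284,238),.055))
print('knob top',ray(S,q(124,256),.121),'bottom',ray(S,q(128,316),.036))
E
```

```text
TCP to foot 0.12763542861148333
axis cap top [[256.0, 25.0]] body top [[256.0, 70.0]] foot [[254.0, 160.0]] foot front edge [[257.0, 174.0]] foot sides [[278.0, 159.0], [230.0, 162.0]]
plate -x-y,+x-y [0.58646365 0.13191362 0.006     ] [0.71202957 0.15230774 0.006     ] -x+y [0.57125109 0.23667631 0.006     ]
fence -y top [0.59951536 0.15660522 0.055     ] [0.687872   0.16432101 0.055     ] +y+x top [0.67832118 0.24264762 0.055     ]
knob top [0.48899542 0.14755478 0.121     ] bottom [0.48926278 0.14629079 0.036     ]
```

Call:
play_rows --pt "3.7 6.5 -20 0 0 0 30" --pt "0 0 -30 0 0 0 30" --pt "0 0 -30 0 0 0 30" --pt "0 0 -30 0 0 0 30" --pt "0 0 -30 0 0 0 30" --pt "0 0 -25 0 0 0 30" --pt "0 0 -15 0 0 0 30" --pt "0 0 0 0 0 0 30"

```text
clock: 10.02
position: [0.6395, 0.2047, 0.1466]
tool_rot: [-2.475, 1.568, 1.099]
force: [-0.3, 0.6, -2.8]
grip_width: 0.0345
```

Call:
play_rows --pt "0 0 -4 0 0 0 30" --pt "0 0 -2 0 0 0 30" --pt "0 0 -2 0 0 0 30" --pt "0 0 -1 0 0 0 30" --pt "0 0 0 0 0 0 30"

```text
clock: 10.65
position: [0.64, 0.2048, 0.1386]
tool_rot: [-2.701, 1.566, 0.873]
force: [-0.1, -0.9, -2.7]
grip_width: 0.0341
```

Call:
play_rows --pt "0 0 -1 0 0 0 30" --pt "0 0 -1 0 0 0 30" --pt "0 0 -1 0 0 0 30" --pt "0 0 0 0 0 0 30"

```text
clock: 11.15
position: [0.6399, 0.2048, 0.1354]
tool_rot: [-2.68, 1.566, 0.894]
force: [0.2, 0.4, -2.6]
grip_width: 0.0345
```

Call:
play_rows --pt "0 0 -0.7 0 0 0 30" --pt "0 0 0 0 0 0 30" --pt "0 0 0 0 0 0 30"

```text
clock: 11.52
position: [0.64, 0.2048, 0.135]
tool_rot: [-2.727, 1.566, 0.847]
force: [-0.1, -0.5, -0.2]
grip_width: 0.0341
```

Call:
play_rows --pt "0 0 -0.5 0 0 0 30" --pt "0 0 0 0 0 0 30"

```text
clock: 11.78
position: [0.6403, 0.2049, 0.1349]
tool_rot: [-2.769, 1.565, 0.805]
force: [-1.0, -0.1, 4.7]
grip_width: 0.0344
```

Call:
play_rows --pt "0 0 0 0 0 0 36" --pt "0 0 0 0 0 0 40" --pt "0 0 0 0 0 0 50" --pt "0 0 0 0 0 0 60" --pt "0 0 0 0 0 0 60"

```text
clock: 12.4
position: [0.64, 0.2048, 0.1343]
tool_rot: [-2.705, 1.566, 0.869]
force: [-1.3, 0.6, -0.6]
grip_width: 0.06
```

Call:
play_rows --pt "0 0 15 0 0 0 60" --pt "0 0 25 0 0 0 60" --pt "0 0 30 0 0 0 60" --pt "-20 -5 10 0 0 0 60" --pt "-40 -5 0 0 0 0 60" --pt "-40 -5 0 0 0 0 60" --pt "-40 -10 0 0 0 0 0" --pt "-30 -10 0 0 0 0 0"

```text
clock: 13.4
position: [0.4687, 0.1696, 0.2154]
tool_rot: [-2.722, 1.565, 0.853]
force: [0.3, 1.0, 0.9]
grip_width: 0.0244
```

```bash
python3 - <<'E'
from h import *
P,Q,s=pose();print(s['clock'],P.round(4),s['qpos'].round(2),s['force'].round(1),Q.as_matrix().round(3).tolist())
a=vision.grab_frame("side")[90:240,200:340,::-1];b=vision.grab_frame("wrist")[...,::-1]
e=lambda x:cv2.convertScaleAbs(cv2.resize(x,None,fx=2.6,fy=2.6,interpolation=cv2.INTER_CUBIC),alpha=1.6)
o=np.zeros((390,800,3),np.uint8);a=e(a);o[:390,:364]=a;o[:320,370:797]=cv2.resize(b,(427,320));cv2.imwrite("pics/c4.png",o)
E
```

```text
13.4 [0.4687 0.1696 0.2154] [-0.63  0.35  0.21  1.96 -0.1   0.84 -1.51] [0.3 1.  0.9] [[0.004, 0.42, -0.908], [0.004, -0.908, -0.419], [-1.0, -0.002, -0.005]]
```

View pics/c4.png

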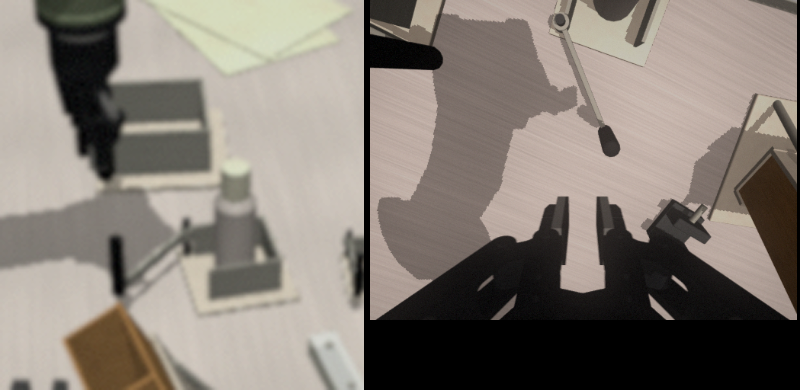

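Can upright in the bay at side-crop (235,230), gate still open with its knob at (118,265). Next I'll straddle the knob with the fingers across the swing direction.

```bash
python3 - <<'E'
from h import *
h=np.array([.5811,.2468]);c,s=np.cos(.1),np.sin(.1);M=np.array([[c,-s],[s,c]])
k=lambda a:h+.135*M@np.array([-np.sin(a),-np.cos(a)])
kn=np.array([.489,.1465]);d=M.T@(kn-h);a0=np.arctan2(-d[0],-d[1]);print(a0,np.linalg.norm(d))
tg=M@np.array([np.cos(a0),-np.sin(a0)]);need(np.r_[kn,.215],Rt(-Z,np.r_[tg,0]))
A=np.linspace(a0,0,13);W=np.array([k(a) for a in A]);print((np.diff(W,axis=0)*1e3).round(1).tolist(),W[0],W[-1],np.degrees(a0)/12)
E
```

```text
0.8428043977639847 0.13617084856899436
d mm [ 21.1 -22.5  -0.6] rot deg [-0.26  0.12 22.66]
[[7.2, -6.2], [7.6, -5.6], [8.0, -5.1], [8.3, -4.5], [8.6, -3.9], [8.9, -3.3], [9.1, -2.7], [9.3, -2.0], [9.4, -1.4], [9.5, -0.7], [9.5, -0.1], [9.5, 0.6]] [0.48979191 0.14736242] [0.59457751 0.11247444] 4.024094578911783
```

Call:
play_rows --pt "7 -7.5 0 0 0 7.5 50" --pt "7 -7.5 0 0 0 7.6 50" --pt "7 -7.5 0 0 0 7.6 50" --pt "0 0 0 0 0 0 50"

```text
clock: 14.0
position: [0.4918, 0.1468, 0.215]
tool_rot: [-2.859, 1.566, 1.109]
force: [0.4, -0.3, 0.3]
grip_width: 0.05
```

```bash
python3 - <<'E'
from h import *
P,Q,s=pose();c=cam("wrist");b=vision.grab_frame("wrist")[...,::-1].copy();print(s['clock'],P.round(4),Q.as_matrix()[:,1].round(3))
for p in([.489,.1465,.121],[*P[:2],.121]):print(proj(c,p).round(1))
x=proj(c,[.489,.1465,.121])[0].astype(int);cv2.circle(b,tuple(int(v) for v in x),4,(0,0,255),1);cv2.imwrite("pics/w5.png",cv2.convertScaleAbs(b,alpha=1.3))
E
```

```text
14.0 [0.4918 0.1468 0.215 ] [ 0.736 -0.677 -0.001]
[[275.1 216.6]]
[[277.6 213.9]]
```

View pics/w5.png

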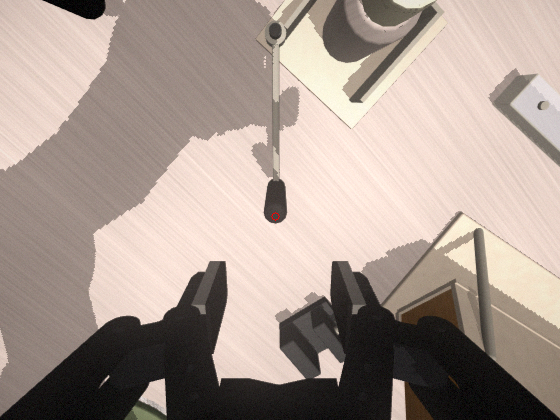

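Call:
play_rows --pt "-1 0.5 -30 0 0 0 50" --pt "-1 0 -30 0 0 0 50" --pt "0 0 -30 0 0 0 50" --pt "0 0 -30 0 0 0 50" --pt "0 0 -25 0 0 0 50" --pt "0 0 0 0 0 0 32" --pt "0 0 0 0 0 0 32" --pt "0 0 0 0 0 0 32"

```text
clock: 15.05
position: [0.4895, 0.1481, 0.0704]
tool_rot: [-2.93, 1.565, 1.039]
force: [0.4, 0.5, -0.0]
grip_width: 0.032
```

Call:
play_rows --pt "7.2 -6.2 0 0 0 4 32" --pt "7.6 -5.6 0 0 0 4 32" --pt "8 -5.1 0 0 0 4 32" --pt "8.3 -4.5 0 0 0 4 32" --pt "8.6 -3.9 0 0 0 4 32" --pt "8.9 -3.3 0 0 0 4 32" --pt "0 0 0 0 0 0 32"

```text
clock: 15.92
position: [0.5382, 0.1189, 0.07]
tool_rot: [-2.977, 1.566, 1.411]
force: [-0.3, 0.2, 0.0]
grip_width: 0.032
```

Call:
play_rows --pt "9.1 -2.7 0 0 0 4 32" --pt "9.3 -2 0 0 0 4 32" --pt "9.4 -1.4 0 0 0 4 32" --pt "9.5 -0.7 0 0 0 4 32" --pt "9.5 -0.1 0 0 0 4 32" --pt "9.5 0.6 0 0 0 4 32" --pt "0 0 0 0 0 0 32"

```text
clock: 16.8
position: [0.594, 0.1131, 0.0696]
tool_rot: [-2.821, 1.566, 1.985]
force: [-0.4, 0.2, -0.0]
grip_width: 0.0323
```

Call:
play_rows --pt "2 0.2 0 0 0 0 32" --pt "2 0.2 0 0 0 0 32" --pt "1.5 0.1 0 0 0 0 32" --pt "0 0 0 0 0 0 32"

```text
clock: 17.3
position: [0.5994, 0.1135, 0.0694]
tool_rot: [-2.738, 1.566, 2.07]
force: [0.4, -0.1, -1.0]
grip_width: 0.0319
```

Call:
play_rows --pt "1 0.1 0 0 0 0 32" --pt "0.5 0.1 0 0 0 0 32" --pt "0 0 0 0 0 0 32"

```text
clock: 17.68
position: [0.6009, 0.1136, 0.0693]
tool_rot: [-2.706, 1.566, 2.102]
force: [0.1, -0.1, 0.4]
grip_width: 0.0319
```

Call:
play_rows --pt "1 0.1 0 0 0 0 32" --pt "1 0.1 0 0 0 0 32" --pt "0 0 0 0 0 0 32"

```text
clock: 18.05
position: [0.603, 0.1138, 0.0693]
tool_rot: [-2.735, 1.566, 2.073]
force: [-0.5, -0.2, 0.1]
grip_width: 0.0322
```

Call:
play_rows --pt "1 0.1 0 0 0 0 32" --pt "0 0 0 0 0 0 32"

```text
clock: 18.3
position: [0.6033, 0.1138, 0.0692]
tool_rot: [-2.455, 1.566, 2.353]
force: [-4.3, -0.8, 2.5]
grip_width: 0.032
```

Call:
play_rows --pt "0.7 0.1 0 0 0 0 32" --pt "0 0 0 0 0 0 32"

```text
clock: 18.55
position: [0.6034, 0.1139, 0.0692]
tool_rot: [-2.289, 1.565, 2.52]
force: [-9.2, -1.2, 6.0]
grip_width: 0.032
```

The gate is hard against its stop: 9 N with no further travel. Backing off centrally and lifting away.

Call:
play_rows --pt "-3 -0.3 0 0 0 0 32" --pt "-3.5 -0.4 0 0 0 0 36" --pt "0 0 0 0 0 0 50" --pt "0 0 0 0 0 0 50" --pt "0 0 20 0 0 0 50" --pt "0 0 40 0 0 0 50" --pt "0 0 50 0 0 0 50" --pt "0 0 50 0 0 0 50"

```text
clock: 19.55
position: [0.598, 0.1133, 0.2325]
tool_rot: [-2.96, 1.566, 1.848]
force: [0.1, 0.8, 0.4]
grip_width: 0.0496
```

Call:
play_rows --pt "-20 -5 20 0 0 0 50" --pt "-40 -10 10 0 0 0 50" --pt "-45 -10 0 0 0 0 50" --pt "-40 -10 0 0 0 0 50" --pt "0 0 0 0 0 0 50"

```text
clock: 20.18
position: [0.4513, 0.0776, 0.2611]
tool_rot: [-3.05, 1.567, 1.757]
force: [0.4, -0.1, 0.8]
grip_width: 0.0499
```

```bash
python3 - <<'E'
from h import *
P,Q,s=pose();print(s['clock'],P.round(4),s['force'].round(1))
S=vision.grab_frame("side")[...,::-1];W=vision.grab_frame("wrist")[...,::-1];c=cam("side")
o=np.zeros((560,800,3),np.uint8)
e=lambda x,f:cv2.convertScaleAbs(cv2.resize(x,None,fx=f,fy=f,interpolation=cv2.INTER_CUBIC),alpha=1.5)
a=e(S[140:370,190:360],2.4);o[:a.shape[0],:a.shape[1]]=a
b=e(W,.68);o[:b.shape[0],412:412+b.shape[1]]=b
t=e(vision.grab_frame("top")[130:290,270:480,::-1],1.6);o[290:290+t.shape[0],412:412+t.shape[1]]=t
for X in([.5946,.1124,.121],[.5946,.1124,.036]):print(((proj(c,X)-[190,140])*2.4).round(1))
cv2.imwrite("pics/f.png",o)
E
```

```text
20.175 [0.4513 0.0776 0.2611] [ 0.4 -0.1  0.8]
[[216.6 111.1]]
[[216.8 162. ]]
```

View pics/f.png

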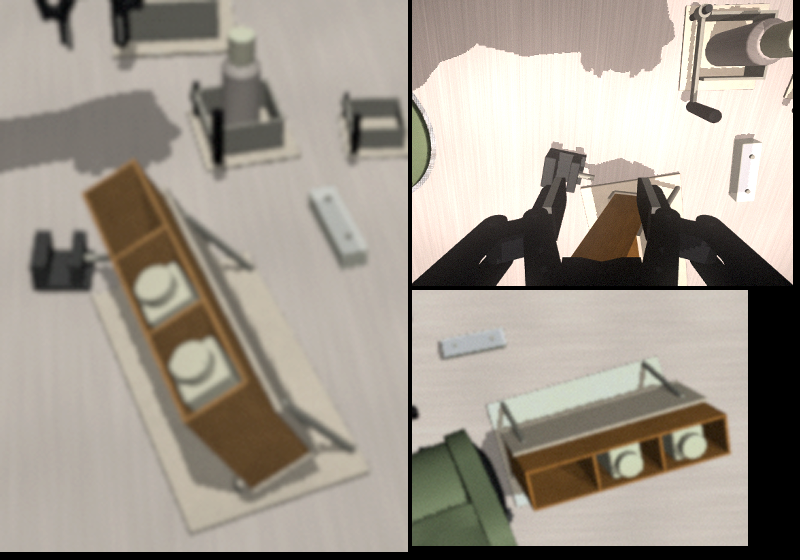

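The final views show:
- **Can and gate:** the can stands upright at (240,90). The knob is at (217,110–162), where the fully shut position projects.
- **Left alone:** both bottles are in their cells, the carton is intact, and the vise and block are where they were.
- **Robot:** the gripper is clear of everything.

```bash
python3 -c "
from workcell import workorder;print(workorder.job_done())"
```

```text
the job is handed in; nothing more can be done
None
```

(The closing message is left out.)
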